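# Clear and close the sliding clamp on a gearcase

## Robot

A 6-joint arm with a two-finger parallel gripper is mounted at the origin on the work surface. World frame = base frame: x ahead of the robot, y to its left, z up, the work surface at z = 0. Lengths are in m, angles in rad, forces in N, time in s.
With the tool pointing down it reaches from about 0.3 to 0.875 m from the base axis. Payload 6.4 kg.
Tool frame: the origin (TCP) lies at the very end of the fingers, on their centre line; the grasp point (between the pads) lies 19 mm behind it; z points along the fingers, y is the line along which they close (so a half turn about z gives the same grasp; the last joint's range is limited). The gripper opens to 85 mm and grips with 20 to 120 N. Pads are 22 mm wide; open, the fingers measure 114 mm over their backs; the gripper's body (76 mm by 85 mm) begins 54 mm behind the grasp point. The pads swing forward as they close: fully open they stand 13 mm farther back than shut.
Start: joints at [0.988, 0.181, 1.607, -0, 1.354, -0.206], TCP at [0.212, 0.535, 0.21] pointing down, gripper open.
Joint ranges: [-2.99, 2.99], [-0.89, 2.07], [0.3, 2.58], [-1.14, 4.28], [0, 2.63], [-3.12, 3.12]. Speed limits (rad/s): [2.57, 2.57, 3.01, 3.14, 3.14, 3.14].

## Interface

Orientations are given as a unit quaternion [w, x, y, z].
In Python, from bench import ctrl, camera, calibration, order, outline_of gives the robot as it stands.
- The arm moves only by the tool move_arm, never from a script. Its argument "series" is a list that holds one entry, the list of rows, each a list of 5 numbers: the opening, from 0 (shut) to 1 (fully open), then the shift along the tool's x, y, z in mm, then the turn about the tool's z in rad. A call has exactly 10 rows; each row is the pose to reach, as a shift and turn from the pose commanded when the call began, along the tool's axes at that moment; what a row does not reach only later rows make up. A row lasts 1/12 s, in which the tool goes at most 41.7 mm and 7.16 degrees, less where a joint would pass 70% of its speed; a pose out of reach is approached as far as the arm can. A call with a gripper value outside its range is refused whole. The fingers move at their own pace and stop on an object; the grip force is fixed at half the most. Time passes only in rows, so rows that repeat a pose let the fingers close, or fill a call up. It gives the time, the measured TCP pose, the force, the opening and the grip force at its end, in the units of the state.
- ctrl.get_obs(): the state, without advancing time (a new reading comes with each control period).
- camera(name): name is "side" or "top"; returns (picture, depth): 400x640x3 uint8, blue, green, red; 400x640 float32, m along the optical axis (not along the pixel's ray), 0 where there is no reading.
- calibration(name): a dict with "intrinsics" (3x3 intrinsics, pixels), "rvec" (rotation vector, rad) and "tvec" (3), from world to camera coordinates, as OpenCV has them. Camera axes: x right, y down, z forward; pixel columns grow to the right and rows downward; lengths in m; the calibration is good to about 2 mm. A picture is of the moment at which its call begins. calibration takes no time and is no camera call.
- order.hand_in(): hands the job in; it is judged then, once.
Trained networks look in the newest picture that a camera, given by its name, has taken for a name from the list of things; names that differ only in an ending like _2 or _b are one class to them, and where a whole thing is asked for, a point or a joint stands for the part that bears it (a point fixed in the world has none). Each returns a list of dicts, best first, with "conf" (0 to 1); they miss things now and then, are a little off and sometimes report something else, mostly with a low value. They report only what shows in the picture. A call takes as long as a camera call. They do not tell look-alikes from the thing itself.
- outline_of(target, camera): "region" (400x640 bool, what is visible of it) and "bbox" ([centre column, centre row, width, height] in pixels, round what is visible of it).
The state is a dict: "time_s": time; "q": joint angles; "dq": joint speeds; "joint_efforts": joint torques, N m; "eef_pos": TCP position; "eef_rot": TCP orientation; "wrist_force": force on the tool from outside, world axes, zero at the start; "torque": the same for the moment, N m; "opening": opening from 0.0 (shut) to 1.0 (fully open); "grasp_force": force on a finger pad.
Only numpy, scipy, OpenCV 4.12 (cv2) and the standard library are available. Lean on these libraries where they do the work, as an engineer would, in place of code of your own. Each camera call takes 0.05 s, during which the arm holds its last target. There are 200 camera calls.

## Task

Someone left a drill side handle lying across the bed of the clamping fixture: pick it up and lay it (do not drop it) in the shallow steel tray. Then take the fixture's leaning slider grip and slide the jaw up to the gearcase until the gearcase bears on the stop screw at the far end and the jaw's sprung pad is pushed back to about the middle of its stroke, never down to its end, and let go so that it stays clamped. Leave the battery pack and the socket that stand nearby where they are.

Things in the scene. Friction and masses are not known exactly. Their poses are not given: they have to be found in the camera images.
- fixture: Clamping fixture, fixed. Aluminium bed on a riser, its top 60 mm above the bench; origin on the bench under the track line, x across the bed away from the robot, y along the track towards the end stop, z up. Bed: x -110 to +60, y -200 to +200 mm. Two guide strips 10 mm high at x -37 and +37 mm, y 45 to 185 mm, flank the gearcase.
- bar (a point): Middle of the front lower edge (robot side) of the grey light bar that runs along fixture y over the bed: fixture x -32 to +8 mm, y -230 to +230 mm, underside 208, top 238 mm above the bench, on posts at x +30, y -215 and +215 mm. It blocks a vertical gripper at the slider grip: come from the robot's side, tool tilted 30 to 45 degrees, fingers pointing down and to fixture +x.
- jaw (a joint): Sliding jaw, in m: 0 at the near end of the track (jaw centre at fixture y -155 mm), growing as it slides to fixture +y, up to 0.215. Dark steel block 60 x 60 mm, top 105 mm above the bench. Stiff dry slide: needs about 11 N to move and stays where it is left, also against the pad's spring.
- jaw_grip (a point): Where to hold the jaw's slider grip: black paddle 22 mm thick along fixture y, 30 mm wide, leaning 35 degrees from vertical towards the robot (fixture -x). On its centre line, 23 mm below its free end, 132 mm above the bench, at fixture x -53 mm and 15 mm behind (-y of) the jaw's centre. Axes as the fixture (not tilted).
- pad (a joint): Push-back of the jaw's sprung pad (black rubber plate 46 x 36 mm on two pins, face 50 mm ahead of the jaw's centre when out), in m: 0 out, 0.014 at the end of its stroke. Spring: starts to give at 3 N, then 0.5 N per mm (so 6.5 N at mid stroke, 10 N at the end), on top of the slide's friction of 11 N.
- gearcase: Loose aluminium gearcase, 0.28 kg, on the bed between the guide strips: 60 mm wide, 95 mm long along its y (box 62 mm long, then a round boss 52 mm across towards +y), 55 mm high. Origin under its centre. It slides along the bed when pushed (2 to 4 N) until its boss meets the stop screw.
- end_stop: Steel end plate of the fixture with its stop screw. Origin on the bed at the plate's inner face (fixture y +185 mm), axes as the fixture. The screw's head (24 mm across, 30 mm above the bed) stands 10 to 36 mm out of the plate towards the gearcase: it is set differently each time and not measured.
- handle: Drill side handle lying loose across the bed between jaw and gearcase, 0.2 kg, 150 mm long along its x: dark ribbed grip 115 mm long, 30 mm wide, 28 mm high at x -75 to +40 mm, grey collar 40 mm wide, 36 mm high at x +40 to +75 mm. Origin: centre of its underside. Grip end towards the robot, not under the bar for x below 0.
- tray: Shallow open steel tray fixed on the bench, 220 x 150 mm (x, y), 30 mm high, walls and floor 4 to 5 mm; origin: centre of its underside. It stands to the left or to the right of the fixture.
- battery: Black tool battery pack, 115 x 75 x 66 mm; bystander. Origin: centre of its underside.
- socket: Steel socket standing on the fixture's bed, 30 mm across, 36 mm high; bystander. Origin: centre of its foot.
Not all that is in view belongs to the job. Leave any pink look-alike of the gearcase alone.

How it is judged:
By the outcome, as a careful person would: the job done as asked, in the order asked, and still so for the second after the job is handed in, with the robot touching nothing.
It also fails if it takes over 72 s, if anything falls off the work surface, if the arm or the gripper's body presses on something with over 40 N, if the wrist force passes 120 N, or if a joint passes its speed limit or range.

## Working session

There is one attempt and no reset: what is moved stays moved. The work goes in short steps, Python scripts to look and compute and a tool call to move; the robot and the scene stay as the last step left them, time stands still between calls to the robot, and variables do not carry over. Pictures are saved under pics/ and viewed, at most 10 in all, crops included, and the job is handed in when it is done.

Besides the shell and the picture viewer there is one more tool, called after "Request:" in YAML: its name, and indented under it one key for each argument. move_arm: Moves the arm, as the interface text tells. Its arguments: {"type":"object","properties":{"series":{"type":"array","items":{"type":"array","items":{"type":"array","items":{"type":"number"}}}}},"required":["series"]}

```bash
mkdir -p pics; ls
cat > h.py <<'E'
import numpy as np, cv2
from bench import ctrl,camera,calibration,order,outline_of
def pts(name,depth,mask):
    c=calibration(name);K=np.array(c["intrinsics"]);R=cv2.Rodrigues(np.array(c["rvec"],float))[0];t=np.array(c["tvec"]).ravel()
    v,u=np.nonzero(mask&(depth>0));d=depth[v,u]
    P=np.stack([(u-K[0,2])/K[0,0]*d,(v-K[1,2])/K[1,1]*d,d],1)
    return (P-t)@R
def proj(name,X):
    c=calibration(name)
    return cv2.projectPoints(np.array(X,float).reshape(-1,3),np.array(c["rvec"],float),np.array(c["tvec"],float),np.array(c["intrinsics"]),None)[0].reshape(-1,2)
E
python3 - <<'E'
from h import *
o=ctrl.get_obs();print({k:np.round(v,3) for k,v in o.items()})
for n in ("side","top"):
    p,d=camera(n);cv2.imwrite(f"pics/{n}0.png",p);np.save(f"{n}0.npy",d)
    for t in ["fixture","jaw","jaw_grip","pad","gearcase","end_stop","handle","tray","battery","socket"]:
        for r in outline_of(t,n)[:3]:
            P=pts(n,d,r["region"])
            print(n,t,round(r["conf"],2),np.round(r["bbox"]),len(P),np.round(np.percentile(P,[2,50,98],axis=0),3).tolist() if len(P) else '')
E
```

```text
pics
{'time_s': np.float64(0.0), 'q': array([ 0.988,  0.182,  1.608, -0.   ,  1.354, -0.206]), 'dq': array([ 0.001, -0.   , -0.002,  0.   , -0.   , -0.   ]), 'joint_efforts': array([ 1.0000e-03, -4.4488e+01, -3.5133e+01, -0.0000e+00,  9.0000e-03,
       -0.0000e+00]), 'eef_pos': array([0.211, 0.534, 0.209]), 'eef_rot': array([-0.   ,  0.187,  0.982, -0.001]), 'wrist_force': array([ 0.368, -0.876, -0.642]), 'torque': array([-0.005, -0.017, -0.034]), 'grasp_force': np.float64(0.0), 'opening': np.float64(0.999)}
side fixture 0.89 [340. 186. 151. 101.] 7603 [[0.516, -0.208, 0.028], [0.608, -0.034, 0.062], [0.693, 0.228, 0.239]]
side jaw 0.86 [379. 197.  32.  24.] 493 [[0.579, -0.16, 0.058], [0.63, -0.125, 0.103], [0.678, -0.082, 0.154]]
side jaw_grip 0.71 [379. 197.  28.  22.] 445 [[0.579, -0.159, 0.065], [0.626, -0.124, 0.104], [0.675, -0.082, 0.154]]
side jaw_grip 0.24 [283. 177.  18.  30.] 279 [[0.571, 0.169, 0.061], [0.61, 0.198, 0.101], [0.653, 0.212, 0.123]]
side pad 0.47 [367. 193.  -0.   4.] 6 [[0.63, -0.085, 0.099], [0.635, -0.083, 0.1], [0.646, -0.082, 0.105]]
side gearcase 0.8
[... 1886 characters left out ...]
7, 0.241, 0.06]]
top handle 0.55 [334. 198.  16.  41.] 426 [[0.504, -0.031, 0.078], [0.564, -0.011, 0.087], [0.622, 0.011, 0.097]]
top tray 0.72 [468. 205.  50.  70.] 3466 [[0.432, -0.495, -0.002], [0.538, -0.426, 0.004], [0.645, -0.346, 0.031]]
top battery 0.66 [374. 179.  31.  19.] 271 [[0.58, -0.157, 0.066], [0.621, -0.137, 0.116], [0.636, -0.082, 0.158]]
top battery 0.63 [216. 282.  26.  35.] 1021 [[0.25, 0.333, 0.014], [0.304, 0.363, 0.051], [0.359, 0.406, 0.069]]
top battery 0.58 [467. 206.  58.  75.] 3491 [[0.433, -0.495, -0.002], [0.539, -0.425, 0.004], [0.645, -0.344, 0.031]]
top socket 0.62 [294. 204.  14.   9.] 90 [[0.527, 0.104, 0.056], [0.54, 0.116, 0.094], [0.554, 0.13, 0.101]]
```

```bash
cat > m.py <<'E'
from h import *
A={};
for n in ("side","top"):
    p,d=camera(n); 
    A[n]=(p,d)
    full=pts(n,d,np.ones(d.shape,bool))
    m=(full[:,0]>.4)&(full[:,0]<.8)&(abs(full[:,1])<.3)
    F=full[m]
    bed=F[abs(F[:,2]-.06)<.004]; bar=F[abs(F[:,2]-.238)<.006]
    for nm,Q in (("bed",bed),("bar",bar)):
        r=cv2.minAreaRect((Q[:,:2]*1000).astype(np.float32)); print(n,nm,len(Q),[np.round(x,1) for x in r],np.round(np.median(Q[:,2]),4))
    r=outline_of("handle",n)
    if r:
        P=pts(n,d,r[0]["region"]);P=P[(P[:,2]>.066)&(P[:,2]<.11)]
        l=cv2.fitLine((P[:,:2]*1000).astype(np.float32),cv2.DIST_HUBER,0,.01,.01).ravel();print(n,"handle",np.round(l,3))
        for a in np.arange(.49,.66,.02):
            q=P[(P[:,0]>=a)&(P[:,0]<a+.02)]
            if len(q):print(round(a,2),len(q),np.round(np.r_[q[:,1].min(),q[:,1].max(),q[:,2].max()],4))
    r=outline_of("tray",n)
    if r:
        P=pts(n,d,r[0]["region"]);print(n,"tray",cv2.minAreaRect((P[P[:,2]>.02][:,:2]*1000).astype(np.float32)))
    r=outline_of("jaw",n)
    if r:
        P=pts(n,d,r[0]["region"]);g=P[(P[:,2]>.115)&(P[:,2]<.16)];print(n,"grip",len(g),np.round(np.percentile(g,[3,50,97],axis=0),4).tolist())
        t=P[abs(P[:,2]-.105)<.004];print("jawtop",len(t),np.round(np.percentile(t,[3,50,97],axis=0),4).tolist())
c=A["side"][0][130:310,170:510];d=A["top"][0][100:260,190:510]
a=cv2.resize(c,(800,424));b=cv2.resize(d,(800,400))
cv2.imwrite("pics/a.png",a);cv2.imwrite("pics/b.png",b)
E
python3 m.py
```

```text
side bed 2954 [array([600.7,  -3.6]), array([193.5, 425. ]), np.float64(5.7)] 0.0596
side bar 1751 [array([640.9,  12.9]), array([ 92.9, 459.4]), np.float64(5.7)] 0.2369
side handle [ 9.88000e-01  1.52000e-01  5.67125e+02 -1.34740e+01]
0.49 54 [-0.0364 -0.0063  0.0905]
0.51 57 [-0.0356 -0.0048  0.0935]
0.53 52 [-0.0321 -0.0023  0.0927]
0.55 49 [-0.0292  0.0015  0.0924]
0.57 51 [-0.0263  0.0056  0.0921]
0.59 49 [-0.0236  0.0081  0.0902]
0.61 97 [-0.0229  0.017   0.1002]
0.63 42 [-0.0197  0.0174  0.1011]
side tray ((538.0455322265625, -421.664306640625), (225.4124298095703, 151.01171875), 2.7649378776550293)
side grip 88 [[0.5774, -0.1606, 0.1357], [0.5883, -0.1499, 0.148], [0.6023, -0.1381, 0.1567]]
jawtop 224 [[0.6203, -0.1559, 0.1015], [0.6539, -0.121, 0.1043], [0.6794, -0.0821, 0.108]]
top bed 3336 [array([672.5,  22.9]), array([293.7, 409.7]), np.float64(6.1)] 0.0593
top bar 2853 [array([642.2,  14.6]), array([ 85.5, 458.6]), np.float64(6.1)] 0.2369
top handle [ 9.8600e-01  1.6800e-01  5.6344e+02 -1.1089e+01]
0.49 33 [-0.034  -0.0069  0.0927]
0.51 61 [-0.0341 -0.004   0.0929]
0.53 72 [-0.0315 -0.0012  0.0924]
0.55 66 [-0.0259  0.0044  0.092 ]
0.57 64 [-0.0231  0.0072  0.0936]
0.59 68 [-0.0203  0.01    0.0924]
0.61 63 [-0.0208  0.0159  0.1017]
top tray ((538.5205078125, -420.43035888671875), (220.05126953125, 152.14822387695312), 2.773589849472046)
top grip 146 [[0.5794, -0.1597, 0.1178], [0.5991, -0.1449, 0.1449], [0.6271, -0.135, 0.1576]]
jawtop 70 [[0.6201, -0.1571, 0.1016], [0.6293, -0.119, 0.1044], [0.638, -0.0829, 0.1082]]
```

View pics/a.png

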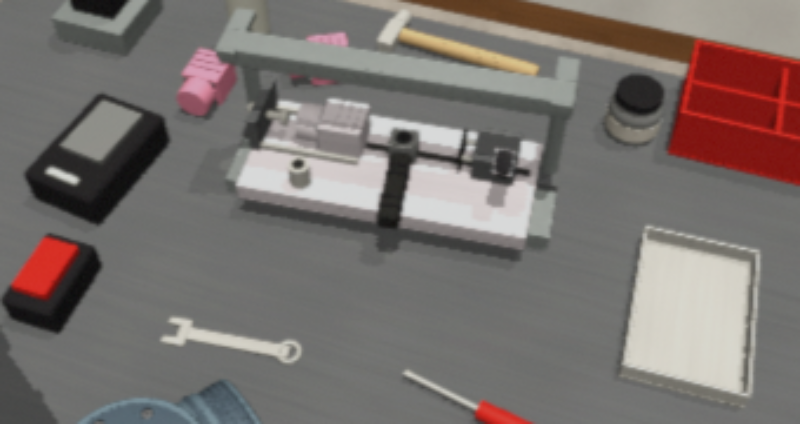

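View pics/b.png

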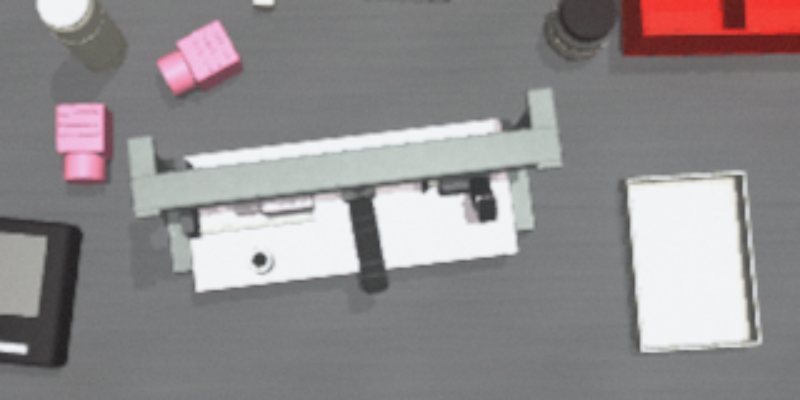

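Side crop: the handle lies dark across the bed at about (393,180), the grey gearcase at (330,125), the jaw with its paddle at (490,155) and the tray at (690,315). In the top crop the handle is at (367,240) and the tray at (695,262).

Possible look-alikes for the handle are the hammer (side crop 460,50), the wrench (235,340), the screwdriver (480,400) and the jaw paddle (503,160). I choose the dark bar at (393,180), because its grip end faces the robot and its collar is under the light bar. The pink gearcases at (205,80) and (325,55) are decoys. Next I fit the fixture frame and check the handle in a close crop.

```bash
cat >> h.py <<'E'
from scipy.spatial.transform import Rotation as Ro
def rot():
    q=ctrl.get_obs()["eef_rot"];return Ro.from_quat([q[1],q[2],q[3],q[0]])
def go(p,yaw=None):
    """shift in tool axes (mm) to p, and turn about tool z so that tool y lies along yaw (mod pi)"""
    R=rot().as_matrix();s=R.T@(np.array(p)-ctrl.get_obs()["eef_pos"])*1000
    t=0
    if yaw is not None:
        a=np.arctan2(R[1,1],R[0,1]);t=-((yaw-a+np.pi/2)%np.pi-np.pi/2)
    print("shift",np.round(s,1),"turn",round(t,3))
E
cat > f.py <<'E'
from h import *
for n in ("side","top"):
    p,d=camera(n);F=pts(n,d,np.ones(d.shape,bool))
    bar=F[(abs(F[:,2]-.238)<.006)&(F[:,0]>.5)&(F[:,0]<.8)&(abs(F[:,1])<.3)]
    for y in np.radians([5.3,5.7,6.1,6.5]):
        c,s=np.cos(y),np.sin(y);Q=bar[:,:2]@np.array([[c,-s],[s,c]])
        mid=Q[abs(Q[:,1]-.08)<.2]
        # edge slopes
        ed=[]
        for k in np.linspace(-.1,.24,12):
            q=mid[abs(mid[:,1]-k)<.014,0]
            if len(q)>5: ed.append([k,q.min(),q.max()])
        ed=np.array(ed);sl=np.polyfit(ed[:,0],ed[:,1],1)[0],np.polyfit(ed[:,0],ed[:,2],1)[0]
        print(n,round(np.degrees(y),1),"slopes",np.round(sl,4),"front/back",np.round(np.median(ed[:,1:],0),4),"y",np.round(np.percentile(Q[:,1],[.3,99.7]),4))
    bed=F[(abs(F[:,2]-.06)<.004)&(F[:,0]>.45)&(F[:,0]<.72)&(F[:,1]>-.22)&(F[:,1]<.23)]
    y=np.radians(6);c,s=np.cos(y),np.sin(y);Q=bed[:,:2]@np.array([[c,-s],[s,c]])
    print("bed",np.round(np.percentile(Q,[.3,99.7],axis=0),4))
    if n=="side": cv2.imwrite("pics/c.png",cv2.resize(p[165:245,260:420],(640,320),interpolation=cv2.INTER_CUBIC))
print("pre");go([.54,-.017,.21],np.radians(99.3))
E
python3 f.py
```

```text
side 5.3 slopes [-0.0214  0.112 ] front/back [0.6001 0.6426] y [-0.2745  0.1814]
side 5.7 slopes [-0.0179  0.1231] front/back [0.5999 0.6428] y [-0.2789  0.1768]
side 6.1 slopes [-0.0128  0.1324] front/back [0.5995 0.6427] y [-0.2832  0.1725]
side 6.5 slopes [-0.0028  0.1396] front/back [0.6    0.6428] y [-0.2875  0.1681]
bed [[ 0.5224 -0.2584]
 [ 0.693   0.1432]]
top 5.3 slopes [-0.0289  0.1103] front/back [0.6018 0.6424] y [-0.2725  0.1825]
top 5.7 slopes [-0.0199  0.1181] front/back [0.6022 0.6422] y [-0.2769  0.1782]
top 6.1 slopes [-0.0114  0.1235] front/back [0.6022 0.6423] y [-0.2812  0.1739]
top 6.5 slopes [-0.0047  0.1307] front/back [0.602  0.6424] y [-0.2858  0.1694]
bed [[ 0.5247 -0.2514]
 [ 0.6936  0.1447]]
pre
shift [-5.084e+02 -3.921e+02 -2.000e-01] turn -0.539
```

View pics/c.png

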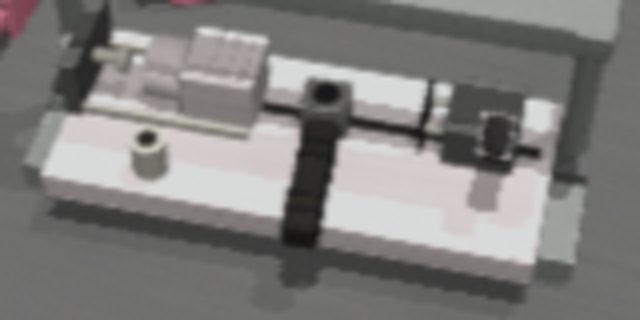

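Fixture frame: yaw about 6.2°, origin about (0.636, 0.014), and the bed and bar agree to within 1 mm. In the crop the handle's grip end is at (300,240), its collar at (327,100), the jaw at (485,125), the gearcase at (225,85) and the socket at (150,155). The handle is the right thing, so I go above it.

Request:
move_arm:
  series:
    - [[1,-400,-300,0,-0.54],[1,-400,-300,0,-0.54],[1,-400,-300,0,-0.54],[1,-400,-300,0,-0.54],[1,-400,-300,0,-0.54],[1,-400,-300,0,-0.54],[1,-517,-386,0,-0.54],[1,-517,-386,0,-0.54],[1,-517,-386,0,-0.54],[1,-517,-386,0,-0.54]]

```text
time_s: 2.43
eef_pos: [0.4232, 0.1908, 0.2103]
eef_rot: [0.001, -0.082, 0.997, 0.0]
wrist_force: [0.0, 0.3, -0.5]
opening: 0.995
grasp_force: 0.0
```

```bash
python3 -c "
from h import *
go([.55,-.015,.21],1.731);go([.55,-.015,.065],1.731)"
```

```text
shift [ -91.6 -223.7    0.3] turn 0.003
shift [ -91.5 -223.7  145.3] turn 0.003
```

Request:
move_arm:
  series:
    - [[1,-92,-224,0,0],[1,-92,-224,0,0],[1,-92,-224,0,0],[1,-92,-224,0,0],[1,-92,-224,0,0],[1,-92,-224,0,0],[1,-92,-224,30,0],[1,-92,-224,60,0],[1,-92,-224,90,0],[1,-92,-224,110,0]]

```text
time_s: 3.27
eef_pos: [0.5482, -0.0136, 0.0969]
eef_rot: [-0.001, -0.081, 0.997, 0.001]
wrist_force: [-1.3, 0.9, -0.4]
opening: 1.001
grasp_force: 0.0
```

```bash
python3 -c "
from h import *
go([.55,-.015,.065],1.731)"
```

```text
shift [-1.7 -1.7 31.9] turn 0.002
```

Request:
move_arm:
  series:
    - [[1,-1,-1,15,0],[1,-1,-1,28,0],[1,-1,-1,36,0],[1,-1,-1,36,0],[0,-1,-1,36,0],[0,-1,-1,36,0],[0,-1,-1,36,0],[0,-1,-1,36,0],[0,-1,-1,36,0],[0,-1,-1,36,0]]

```text
time_s: 4.1
eef_pos: [0.5515, -0.0144, 0.0652]
eef_rot: [0.001, -0.082, 0.997, -0.0]
wrist_force: [-2.5, 1.3, 6.2]
opening: 0.299
grasp_force: 58.6
```

Request:
move_arm:
  series:
    - [[0,0,0,-15,0],[0,0,0,-30,0],[0,0,0,-40,0],[0,15,0,-40,0],[0,40,0,-40,0],[0,70,0,-40,0],[0,100,0,-40,0],[0,120,0,-50,0],[0,120,0,-80,0],[0,120,0,-100,0]]

```text
time_s: 4.93
eef_pos: [0.4309, -0.0337, 0.1648]
eef_rot: [-0.0, -0.081, 0.997, 0.0]
wrist_force: [1.9, -1.0, -1.3]
opening: 0.278
grasp_force: 60.0
```

```bash
python3 -c "
from h import *
o=ctrl.get_obs();print(o['opening'],o['grasp_force'],o['wrist_force'],o['eef_pos'])
p,d=camera('side');cv2.imwrite('pics/d.png',cv2.resize(p[150:330,240:520],(800,514)))
for r in outline_of('handle','side')[:2]:
    P=pts('side',d,r['region']);print(r['conf'],np.round(np.percentile(P,[2,50,98],axis=0),3))
go([.515,-.42,.17],np.radians(92.8))
go([.515,-.42,.17],np.radians(2.8))"
```

```text
0.2783108798318066 59.97270047664642 [ 1.87670083 -0.95561319 -1.30815759] [ 0.430851   -0.03368166  0.16477571]
0.62 [[ 0.38  -0.056  0.168]
 [ 0.414 -0.037  0.187]
 [ 0.496 -0.014  0.192]]
shift [ -16.7 -393.1   -0.7] turn 0.114
shift [ -16.7 -393.1   -0.7] turn -1.457
```

View pics/d.png

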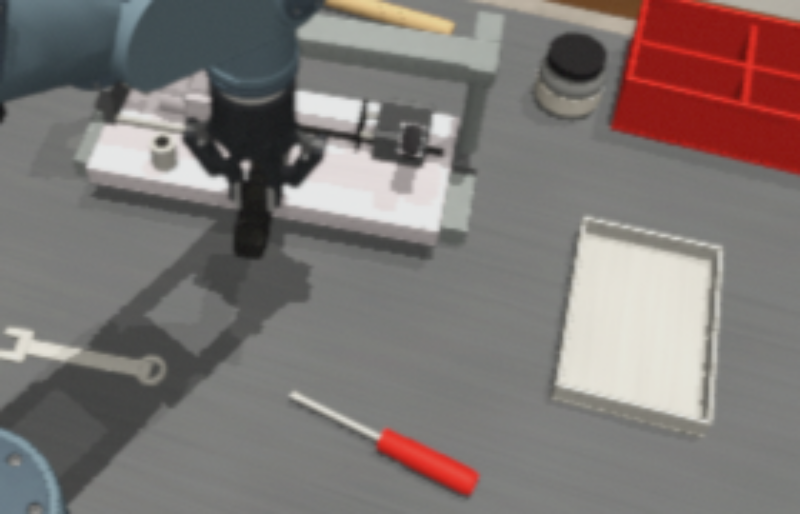

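The handle is held level: its grip end is at (250,240) and the bed strip between jaw and gearcase is clear. The tray is empty at (640,325). Carrying it over the tray now.

Request:
move_arm:
  series:
    - [[0,0,-30,0,0],[0,0,-70,0,0.02],[0,0,-110,0,0.05],[0,0,-150,0,0.08],[0,0,-190,0,0.114],[0,-2,-230,0,0.114],[0,-5,-270,0,0.114],[0,-9,-310,0,0.114],[0,-13,-350,0,0.114],[0,-15,-385,0,0.114]]

```text
time_s: 5.87
eef_pos: [0.5096, -0.4133, 0.1619]
eef_rot: [-0.001, -0.024, 1.0, 0.001]
wrist_force: [0.4, -0.4, -1.8]
opening: 0.284
grasp_force: 66.2
```

```bash
python3 -c "
from h import *
go([.513,-.422,.05],np.radians(92.8));go([.513,-.422,.0115],np.radians(92.8))"
```

```text
shift [ -3.1  -8.9 111.9] turn -0.0
shift [ -3.1  -9.  150.4] turn -0.0
```

Request:
move_arm:
  series:
    - [[0,0,-6,25,0],[0,0,-6,55,0],[0,0,-6,85,0],[0,0,-6,110,0],[0,0,-6,125,0],[0,0,-6,133,0],[0,0,-6,137,0],[0,0,-6,137,0],[0,0,-6,137,0],[0,0,-6,137,0]]

```text
time_s: 6.7
eef_pos: [0.5111, -0.4183, 0.0289]
eef_rot: [0.001, -0.025, 1.0, -0.001]
wrist_force: [-0.7, 0.8, -1.8]
opening: 0.281
grasp_force: 66.1
```

```bash
python3 -c "
from h import *
go([.513,-.422,.0115],np.radians(92.8))"
```

```text
shift [-1.7 -3.7 17.4] turn 0.0
```

Lowering slowly and watching for contact.

Request:
move_arm:
  series:
    - [[0,0,-3,4,0],[0,0,-3,8,0],[0,0,-3,11,0],[0,0,-3,13,0],[0,0,-3,14,0],[0,0,-3,15,0],[0,0,-3,16,0],[0,0,-3,17,0],[0,0,-3,17,0],[0,0,-3,17,0]]

```text
time_s: 7.53
eef_pos: [0.5103, -0.4202, 0.0099]
eef_rot: [0.0, -0.025, 1.0, -0.0]
wrist_force: [0.4, 0.1, -1.4]
opening: 0.287
grasp_force: 69.3
```

Request:
move_arm:
  series:
    - [[0,0,0,0.5,0],[0,0,0,1,0],[0,0,0,1,0],[0,0,0,1.5,0],[0,0,0,1.5,0],[0,0,0,2,0],[0,0,0,2,0],[0,0,0,2,0],[0,0,0,2,0],[0,0,0,2,0]]

```text
time_s: 8.37
eef_pos: [0.5104, -0.4204, 0.0093]
eef_rot: [0.0, -0.025, 1.0, -0.0]
wrist_force: [-3.1, 3.4, 9.4]
opening: 0.279
grasp_force: 75.4
```

Request:
move_arm:
  series:
    - [[1,0,0,0,0],[1,0,0,0,0],[1,0,0,0,0],[1,0,0,0,0],[1,0,0,0,0],[1,0,0,-20,0],[1,0,0,-50,0],[1,0,0,-90,0],[1,0,0,-130,0],[1,0,0,-165,0]]

```text
time_s: 9.2
eef_pos: [0.5104, -0.4204, 0.1753]
eef_rot: [0.0, -0.025, 1.0, -0.0]
wrist_force: [0.3, -0.8, -0.1]
opening: 0.997
grasp_force: 0.0
```

```bash
cat > g.py <<'E'
from h import *
yaw=.108;O=np.array([.6357,.0137,0]);c,s=np.cos(yaw),np.sin(yaw);Fx=np.array([[c,-s,0],[s,c,0],[0,0,1]])
def W(p): return O+Fx@np.array(p)   # fixture (m) to world
def L(P): return (P-O)@Fx
def look(names=("jaw","gearcase","socket"),cams=("side","top"),save=None):
    for n in cams:
        p,d=camera(n)
        if save:cv2.imwrite(f"pics/{save}_{n}.png",cv2.resize(p[155:255,250:410],(800,500),interpolation=cv2.INTER_CUBIC))
        for t in names:
            for r in outline_of(t,n)[:1]:
                Q=L(pts(n,d,r["region"]));print(n,t,round(r["conf"],2),len(Q),np.round(np.percentile(Q,[2,50,98],axis=0)*1000,1).tolist())
        Q=L(pts(n,d,np.ones(d.shape,bool)))
        g=Q[(Q[:,2]>.118)&(Q[:,2]<.165)&(abs(Q[:,0]+.05)<.035)&(Q[:,1]>-.2)&(Q[:,1]<.1)];print(n,"paddle",len(g),np.round(np.percentile(g,[2,50,98],axis=0)*1000,1).tolist() if len(g) else "")
        gc=Q[(Q[:,2]>.07)&(Q[:,2]<.13)&(abs(Q[:,0])<.032)&(Q[:,1]>.02)&(Q[:,1]<.183)];print(n,"case y",np.round(np.percentile(gc[:,1],[1,99])*1000,1))
        j=Q[(abs(Q[:,2]-.105)<.004)&(abs(Q[:,0])<.028)&(Q[:,1]>-.2)&(Q[:,1]<.04)];print(n,"jawtop y",len(j),np.round(np.percentile(j[:,1],[1,99])*1000,1))
E
python3 - <<'E'
from g import *
look(("handle",),save="e")
print(np.round(ctrl.get_obs()["eef_pos"],3))
E
```

```text
side handle 0.78 585 [[-221.8, -441.5, 8.8], [-145.4, -418.4, 31.2], [-75.7, -402.9, 41.6]]
side paddle 92 [[-75.1, -168.4, 119.3], [-65.1, -156.8, 147.9], [-25.5, 63.9, 158.7]]
side case y [ 40.9 168.5]
side jawtop y 212 [-171.6  -93.7]
top handle 0.64 562 [[-214.5, -437.4, 9.8], [-135.2, -414.9, 31.7], [-74.5, -401.9, 43.4]]
top paddle 146 [[-73.8, -167.9, 119.0], [-53.5, -154.9, 145.7], [-23.7, 54.3, 157.6]]
top case y [ 43.  135.3]
top jawtop y 64 [-170.4  -94.1]
[ 0.511 -0.421  0.174]
```

View pics/e_side.png

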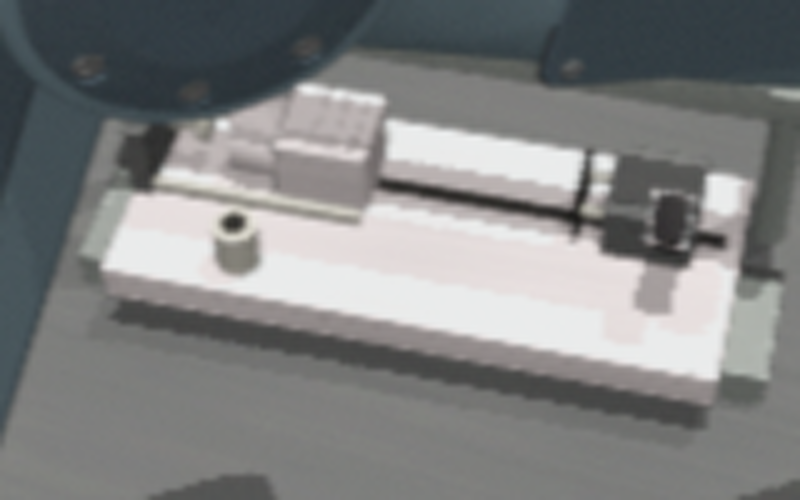

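The handle lies flat in the tray (top at 42 mm, floor plus 36 mm collar). In the crop the jaw is at (655,205) with its pad at (590,195), the gearcase at (325,145) and the socket at (237,242), all undisturbed.

The moves have no direct tilt, so I test in free space, high up, what the arm does at the edge of its reach.

Request:
move_arm:
  series:
    - [[1,0,0,-40,0],[1,0,0,-80,0],[1,0,0,-120,0],[1,-40,0,-160,0],[1,-80,0,-200,0],[1,-120,0,-240,0],[1,-160,0,-280,0],[1,-200,0,-300,0],[1,-240,0,-300,0],[1,-280,0,-300,0]]

```text
time_s: 10.23
eef_pos: [0.7121, -0.403, 0.4455]
eef_rot: [0.004, -0.024, 1.0, -0.003]
wrist_force: [5.1, -9.4, 28.9]
opening: 0.998
grasp_force: 0.0
```

Request:
move_arm:
  series:
    - [[1,-40,0,0,0],[1,-80,0,0,0],[1,-120,0,0,0],[1,-160,0,0,0],[1,-200,0,0,0],[1,-200,0,0,0],[1,-200,0,0,0],[1,-200,0,0,0],[1,-200,0,0,0],[1,-200,0,0,0]]

```text
time_s: 11.07
eef_pos: [0.7901, -0.3443, 0.3874]
eef_rot: [0.021, -0.024, 0.999, -0.011]
wrist_force: [-0.2, 0.1, 0.6]
opening: 1.001
grasp_force: 0.0
```

Request:
move_arm:
  series:
    - [[1,-400,0,0,0],[1,-400,0,0,0],[1,-400,0,0,0],[1,-400,0,0,0],[1,-400,0,0,0],[1,-400,0,0,0],[1,-400,0,0,0],[1,-400,0,0,0],[1,-400,0,0,0],[1,-400,0,0,0]]

```text
time_s: 11.9
eef_pos: [0.8688, -0.2625, 0.3083]
eef_rot: [0.037, -0.025, 0.999, -0.016]
wrist_force: [-0.5, 0.5, -0.2]
opening: 0.997
grasp_force: 0.0
```

The tool's tilt creeps outward at the reach limit (now about 4.6°, fingers away from the robot), which is the tilt wanted. I gather more of it along the fixture's x direction, staying high.

Request:
move_arm:
  series:
    - [[1,0,30,-20,0],[1,0,70,-40,0],[1,0,105,-60,0],[1,0,140,-80,0],[1,0,175,-95,0],[1,0,210,-110,0],[1,0,250,-120,0],[1,0,290,-130,0],[1,0,330,-140,0],[1,0,360,-150,0]]

```text
time_s: 12.73
eef_pos: [0.8348, 0.104, 0.4428]
eef_rot: [0.038, -0.026, 0.999, -0.015]
wrist_force: [1.5, 0.3, 0.7]
opening: 0.999
grasp_force: 0.0
```

Request:
move_arm:
  series:
    - [[1,-400,0,-250,0],[1,-400,0,-250,0],[1,-400,0,-250,0],[1,-400,0,-250,0],[1,-400,0,-250,0],[1,-400,0,-250,0],[1,-400,0,-250,0],[1,-400,0,-250,0],[1,-400,0,-250,0],[1,-400,0,-250,0]]

```text
time_s: 13.57
eef_pos: [0.8342, 0.0875, 0.468]
eef_rot: [0.055, -0.025, 0.998, -0.014]
wrist_force: [0.6, 0.2, 0.1]
opening: 1.003
grasp_force: 0.0
```

Request:
move_arm:
  series:
    - [[1,-400,0,-250,0],[1,-400,0,-250,0],[1,-400,0,-250,0],[1,-400,0,-250,0],[1,-400,0,-250,0],[1,-400,0,-250,0],[1,-400,0,-250,0],[1,-400,0,-250,0],[1,-400,0,-250,0],[1,-400,0,-250,0]]

```text
time_s: 14.4
eef_pos: [0.8311, 0.0782, 0.493]
eef_rot: [0.071, -0.025, 0.997, -0.013]
wrist_force: [0.1, 0.1, 0.0]
opening: 1.0
grasp_force: 0.0
```

Stable at about 2° per call, so I continue toward 30°.

Request:
move_arm:
  series:
    - [[1,-400,0,-250,0],[1,-400,0,-250,0],[1,-400,0,-250,0],[1,-400,0,-250,0],[1,-400,0,-250,0],[1,-400,0,-250,0],[1,-400,0,-250,0],[1,-400,0,-250,0],[1,-400,0,-250,0],[1,-400,0,-250,0]]

```text
time_s: 15.23
eef_pos: [0.8266, 0.071, 0.5184]
eef_rot: [0.087, -0.025, 0.996, -0.012]
wrist_force: [1.0, -0.4, 0.0]
opening: 1.002
grasp_force: 0.0
```

Request:
move_arm:
  series:
    - [[1,-400,0,-100,0],[1,-400,0,-100,0],[1,-400,0,-100,0],[1,-400,0,-100,0],[1,-400,0,-100,0],[1,-400,0,-100,0],[1,-400,0,-100,0],[1,-400,0,-100,0],[1,-400,0,-100,0],[1,-400,0,-100,0]]

```text
time_s: 16.07
eef_pos: [0.8622, 0.0662, 0.4851]
eef_rot: [0.104, -0.026, 0.994, -0.012]
wrist_force: [1.1, 0.5, -0.3]
opening: 1.004
grasp_force: 0.0
```

Request:
move_arm:
  series:
    - [[1,-300,0,-350,0],[1,-300,0,-350,0],[1,-300,0,-350,0],[1,-300,0,-350,0],[1,-300,0,-350,0],[1,-300,0,-350,0],[1,-300,0,-350,0],[1,-300,0,-350,0],[1,-300,0,-350,0],[1,-300,0,-350,0]]

```text
time_s: 16.9
eef_pos: [0.803, 0.0617, 0.5836]
eef_rot: [0.119, -0.026, 0.992, -0.011]
wrist_force: [0.1, -0.9, 0.0]
opening: 1.0
grasp_force: 0.0
```

Request:
move_arm:
  series:
    - [[1,-400,90,-180,0],[1,-400,90,-180,0],[1,-400,90,-180,0],[1,-400,90,-180,0],[1,-400,90,-180,0],[1,-400,90,-180,0],[1,-400,90,-180,0],[1,-400,90,-180,0],[1,-400,90,-180,0],[1,-400,90,-180,0]]

```text
time_s: 17.73
eef_pos: [0.8146, 0.1062, 0.5788]
eef_rot: [0.136, -0.026, 0.99, -0.009]
wrist_force: [-0.1, 0.4, 0.0]
opening: 1.0
grasp_force: 0.0
```

Request:
move_arm:
  series:
    - [[1,-400,90,-180,0],[1,-400,90,-180,0],[1,-400,90,-180,0],[1,-400,90,-180,0],[1,-400,90,-180,0],[1,-400,90,-180,0],[1,-400,90,-180,0],[1,-400,90,-180,0],[1,-400,90,-180,0],[1,-400,90,-180,0]]

```text
time_s: 18.57
eef_pos: [0.8201, 0.1399, 0.5814]
eef_rot: [0.152, -0.027, 0.988, -0.007]
wrist_force: [-0.5, -0.1, -0.3]
opening: 1.001
grasp_force: 0.0
```

Request:
move_arm:
  series:
    - [[1,-400,90,-180,0],[1,-400,90,-180,0],[1,-400,90,-180,0],[1,-400,90,-180,0],[1,-400,90,-180,0],[1,-400,90,-180,0],[1,-400,90,-180,0],[1,-400,90,-180,0],[1,-400,90,-180,0],[1,-400,90,-180,0]]

```text
time_s: 19.4
eef_pos: [0.8214, 0.1655, 0.59]
eef_rot: [0.168, -0.027, 0.985, -0.005]
wrist_force: [-0.2, 0.1, -0.8]
opening: 1.002
grasp_force: 0.0
```

Request:
move_arm:
  series:
    - [[1,-400,90,-180,0],[1,-400,90,-180,0],[1,-400,90,-180,0],[1,-400,90,-180,0],[1,-400,90,-180,0],[1,-400,90,-180,0],[1,-400,90,-180,0],[1,-400,90,-180,0],[1,-400,90,-180,0],[1,-400,90,-180,0]]

```text
time_s: 20.23
eef_pos: [0.8196, 0.1851, 0.6034]
eef_rot: [0.184, -0.028, 0.982, -0.002]
wrist_force: [-0.7, 0.4, 0.5]
opening: 0.996
grasp_force: 0.0
```

Request:
move_arm:
  series:
    - [[1,-400,120,-170,0],[1,-400,120,-170,0],[1,-400,120,-170,0],[1,-400,120,-170,0],[1,-400,120,-170,0],[1,-400,120,-170,0],[1,-400,120,-170,0],[1,-400,120,-170,0],[1,-400,120,-170,0],[1,-400,120,-170,0]]

```text
time_s: 21.07
eef_pos: [0.8158, 0.2155, 0.6148]
eef_rot: [0.201, -0.028, 0.979, 0.002]
wrist_force: [0.5, 0.4, 0.5]
opening: 0.997
grasp_force: 0.0
```

Request:
move_arm:
  series:
    - [[1,-400,120,-170,0],[1,-400,120,-170,0],[1,-400,120,-170,0],[1,-400,120,-170,0],[1,-400,120,-170,0],[1,-400,120,-170,0],[1,-400,120,-170,0],[1,-400,120,-170,0],[1,-400,120,-170,0],[1,-400,120,-170,0]]

```text
time_s: 21.9
eef_pos: [0.8097, 0.2385, 0.6302]
eef_rot: [0.217, -0.029, 0.976, 0.006]
wrist_force: [-1.6, 0.5, 0.7]
opening: 0.997
grasp_force: 0.0
```

Request:
move_arm:
  series:
    - [[1,-400,120,-170,0],[1,-400,120,-170,0],[1,-400,120,-170,0],[1,-400,120,-170,0],[1,-400,120,-170,0],[1,-400,120,-170,0],[1,-400,120,-170,0],[1,-400,120,-170,0],[1,-400,120,-170,0],[1,-400,120,-170,0]]

```text
time_s: 22.73
eef_pos: [0.8016, 0.2558, 0.6486]
eef_rot: [0.233, -0.03, 0.972, 0.01]
wrist_force: [-0.1, 0.7, -0.1]
opening: 1.001
grasp_force: 0.0
```

Request:
move_arm:
  series:
    - [[1,-400,120,-170,0],[1,-400,120,-170,0],[1,-400,120,-170,0],[1,-400,120,-170,0],[1,-400,120,-170,0],[1,-400,120,-170,0],[1,-400,120,-170,0],[1,-400,120,-170,0],[1,-400,120,-170,0],[1,-400,120,-170,0]]

```text
time_s: 23.57
eef_pos: [0.792, 0.2688, 0.6695]
eef_rot: [0.249, -0.03, 0.968, 0.015]
wrist_force: [-0.2, 0.9, 0.6]
opening: 0.994
grasp_force: 0.0
```

Run:
```python
from g import *
R=Fx.T@rot().as_matrix();print(np.round(R,3),np.round(ctrl.get_obs()["q"],2))
def turn():  # tool-z turn that makes tool y horizontal-along fixture y as best
    return np.arctan2(-R[1,0],R[1,1])
t=turn();print("turn",t, (t+np.pi/2)%np.pi-np.pi/2)
# tool axis after turn; pre-pose: grasp point 130mm back along tool z
z=R[:,2];G=np.array([-.055,-.157,.134])
for b in (0,.13):
    tcp=G+z*(.019-b);print(b,np.round(tcp,3));go(W(tcp))
o=L(ctrl.get_obs()["eef_pos"]);print("fix pos",np.round(o,3))
go(W([-.19,-.157,.30]))
```

```text
[[-0.874  0.042  0.483]
 [ 0.043  0.999 -0.008]
 [-0.483  0.014 -0.875]] [ 0.21  0.54  0.3  -0.06  1.8  -1.45]
turn -0.04303714848016431 -0.04303714848016438
0 [-0.046 -0.157  0.117]
shift [ 449.9 -410.6  376. ] turn 0
0.13 [-0.109 -0.156  0.231]
shift [ 449.9 -410.6  246. ] turn 0
fix pos [0.183 0.237 0.67 ]
shift [ 487.7 -414.   146.4] turn 0
```

The tilt is 29°, aligned with the fixture's x direction. Returning in front of the paddle.

Request:
move_arm:
  series:
    - [[1,30,-25,9,-0.04],[1,60,-51,18,-0.04],[1,90,-76,27,-0.04],[1,120,-102,36,-0.04],[1,150,-127,45,-0.04],[1,180,-153,54,-0.04],[1,210,-178,63,-0.04],[1,240,-204,72,-0.04],[1,270,-230,81,-0.04],[1,300,-255,90,-0.04]]

```text
time_s: 24.4
eef_pos: [0.5954, 0.0107, 0.4489]
eef_rot: [0.25, -0.05, 0.967, 0.01]
wrist_force: [-0.1, -0.7, 0.1]
opening: 0.998
grasp_force: 0.0
```

Request:
move_arm:
  series:
    - [[1,30,-25,9,0],[1,60,-51,18,0],[1,90,-76,27,0],[1,120,-102,36,0],[1,150,-127,45,0],[1,180,-153,56,0],[1,188,-159,56,0],[1,188,-159,56,0],[1,188,-159,56,0],[1,188,-159,56,0]]

```text
time_s: 25.23
eef_pos: [0.4769, -0.1612, 0.312]
eef_rot: [0.25, -0.05, 0.967, 0.009]
wrist_force: [0.4, -0.3, -0.0]
opening: 0.998
grasp_force: 0.0
```

```bash
cat > ap.py <<'E'
from g import *
def ap(G=(-.057,-.157,.135)):
    R=Fx.T@rot().as_matrix();z=R[:,2]
    print("fix pos",np.round(L(ctrl.get_obs()["eef_pos"])*1000,1),"axes",np.round(R[:,1],3),np.round(z,3),"wrist",np.round(Fx.T@ctrl.get_obs()["wrist_force"],1))
    for b in (0,.04,.13):
        tcp=np.array(G)+z*(.019-b);print(b,np.round(tcp,3));go(W(tcp))
E
python3 -c "
from ap import *
look((),('side','top'),'k')
ap()"
```

```text
side paddle 88 [[-75.3, -168.4, 133.8], [-65.1, -157.7, 148.8], [-47.6, -145.8, 157.6]]
side case y [ 62.7 100.1]
side jawtop y 156 [-171.8  -93.6]
top paddle 142 [[-74.0, -168.0, 119.6], [-54.8, -154.6, 145.7], [-26.8, -144.3, 156.5]]
top case y [ 42.9 136. ]
top jawtop y 66 [-170.2  -92.1]
fix pos [-176.5 -156.2  312. ] axes [ 0.005  1.    -0.007] [ 0.485 -0.009 -0.875] wrist [ 0.1  0.2 -0.1]
0 [-0.048 -0.157  0.118]
shift [-18.7   1.1 231.7] turn 0
0.04 [-0.067 -0.157  0.153]
shift [-18.7   1.1 191.7] turn 0
0.13 [-0.111 -0.156  0.232]
shift [-18.7   1.1 101.7] turn 0
```

Request:
move_arm:
  series:
    - [[1,-19,1,30,0],[1,-19,1,65,0],[1,-19,1,100,0],[1,-19,1,135,0],[1,-19,1,165,0],[1,-19,1,190,0],[1,-19,1,205,0],[1,-19,1,218,0],[1,-19,1,228,0],[1,-19,1,230,0]]

```text
time_s: 26.17
eef_pos: [0.6039, -0.1469, 0.1173]
eef_rot: [0.249, -0.051, 0.967, 0.011]
wrist_force: [0.8, 0.3, 0.3]
opening: 0.998
grasp_force: 0.0
```

```bash
python3 -c "
from ap import *
ap()"
```

```text
fix pos [ -48.9 -156.2  117.3] axes [ 0.004  1.    -0.004] [ 0.482 -0.006 -0.876] wrist [0.8 0.2 0.3]
0 [-0.048 -0.157  0.118]
shift [-1.5 -0.9 -0.4] turn 0
0.04 [-0.067 -0.157  0.153]
shift [ -1.5  -0.9 -40.4] turn 0
0.13 [-0.111 -0.156  0.232]
shift [  -1.5   -0.9 -130.4] turn 0
```

Request:
move_arm:
  series:
    - [[0,0,0,0,0],[0,0,0,0,0],[0,0,0,0,0],[0,0,0,0,0],[0,0,0,0,0],[0,0,0,0,0],[0,0,0,0,0],[0,0,0,0,0],[0,0,0,0,0],[0,0,0,0,0]]

```text
time_s: 27.0
eef_pos: [0.6033, -0.1479, 0.1196]
eef_rot: [0.25, -0.05, 0.967, 0.01]
wrist_force: [-6.7, 3.8, 8.4]
opening: 0.237
grasp_force: 58.7
```

```bash
python3 -c "
from ap import *
ap()"
```

```text
fix pos [ -49.6 -157.2  119.6] axes [ 0.006  1.    -0.005] [ 0.484 -0.007 -0.875] wrist [-6.3  4.5  8.4]
0 [-0.048 -0.157  0.118]
shift [-1.   0.1  2. ] turn 0
0.04 [-0.067 -0.157  0.153]
shift [ -1.    0.1 -38. ] turn 0
0.13 [-0.111 -0.156  0.232]
shift [-1.00e+00  1.00e-01 -1.28e+02] turn 0
```

Request:
move_arm:
  series:
    - [[0,0,8,0,0],[0,0,20,0,0],[0,0,34,0,0],[0,0,49,0,0],[0,0,64,0,0],[0,0,79,0,0],[0,0,94,0,0],[0,0,106,0,0],[0,0,115,0,0],[0,0,120,0,0]]

```text
time_s: 27.83
eef_pos: [0.5911, -0.0311, 0.1197]
eef_rot: [0.25, -0.05, 0.967, 0.008]
wrist_force: [-22.8, -14.1, 18.8]
opening: 0.235
grasp_force: 62.8
```

```bash
cat > st.py <<'E'
from g import *
def st(t,see=True):
    o=ctrl.get_obs();print(t,"tcp fix",np.round(L(o["eef_pos"])*1000,1),"F fix",np.round(Fx.T@o["wrist_force"],1),"open",round(float(o["opening"]),3),"grip",round(float(o["grasp_force"]),1))
E
python3 -c "
from st import *
st('after');look((),save='l')
p,d=camera('top')
Q=L(pts('top',d,np.ones(d.shape,bool)))
for lo in range(120,186,5):
    m=(Q[:,1]*1000>lo)&(Q[:,1]*1000<=lo+5)&(abs(Q[:,0])<.03)&(Q[:,2]<.2)&(Q[:,2]>.065)
    if m.sum():print(lo,m.sum(),np.round(Q[m].min(0)*1000),np.round(Q[m].max(0)*1000))
p,d=camera('side')
Q=L(pts('side',d,np.ones(d.shape,bool)))
for lo in range(120,186,5):
    m=(Q[:,1]*1000>lo)&(Q[:,1]*1000<=lo+5)&(abs(Q[:,0])<.03)&(Q[:,2]<.2)&(Q[:,2]>.072)
    if m.sum():print(lo,m.sum(),np.round(Q[m].min(0)*1000),np.round(Q[m].max(0)*1000))
"
```

```text
after tcp fix [-49.2 -39.7 119.7] F fix [-24.2 -11.5  18.8] open 0.235 grip 62.8
side paddle 24 [[-81.7, -64.9, 124.9], [-74.1, -46.4, 141.1], [-65.1, -32.3, 157.6]]Traceback (most recent call last):
  File "<string>", line 3, in <module>
    st('after');look((),save='l')
                ~~~~^^^^^^^^^^^^^
  File "g.py", line 14, in look
    gc=Q[(Q[:,2]>.07)&(Q[:,2]<.13)&(abs(Q[:,0])<.032)&(Q[:,1]>.02)&(Q[:,1]<.183)];print(n,"case y",np.round(np.percentile(gc[:,1],[1,99])*1000,1))
                                                                                                            ~~~~~~~~~~~~~^^^^^^^^^^^^^^^^
    return _quantile_unchecked(
        a, q, axis, out, overwrite_input, method, keepdims, weights)
    return _ureduce(a,
                    func=_quantile_ureduce_func,
    ...<5 lines>...
                    overwrite_input=overwrite_input,
                    method=method)
    r = func(a, **kwargs)
    result = _quantile(arr,
                       quantiles=q,
    ...<2 lines>...
                       out=out,
                       weights=wgt)
    slices_having_nans = np.isnan(arr[-1, ...])
                                  ~~~^^^^^^^^^
IndexError: index -1 is out of bounds for axis 0 with size 0
```

View pics/l_side.png

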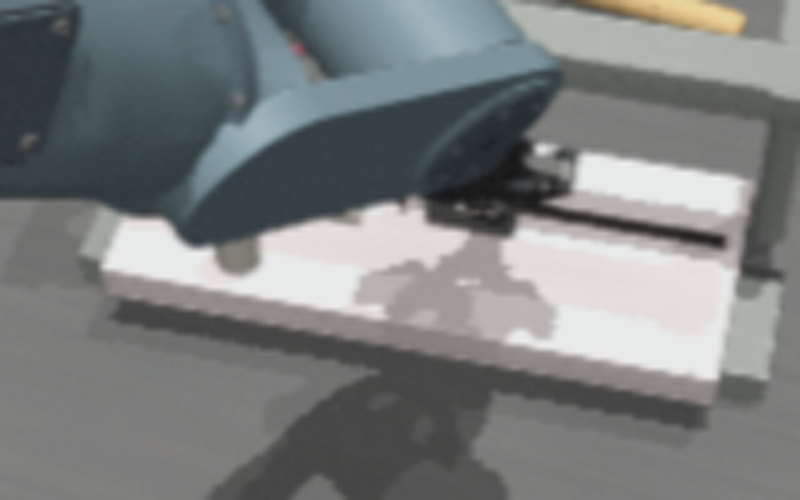

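The view shows the arm covering the jaw (470,210), so the final approach goes by force, with a visual check after release. First I look in the very first depth picture for the stop screw's tip.

```bash
python3 -c "
from st import *
for n in ('side','top'):
    d=np.load(n+'0.npy');Q=L(pts(n,d,np.ones(d.shape,bool)))*1000
    for lo in range(34,190,4):
        if 52<lo<124: continue
        m=(Q[:,1]>lo)&(Q[:,1]<=lo+4)&(abs(Q[:,0])<31)&(Q[:,2]<150)&(Q[:,2]>66)
        q=Q[m]
        if m.sum():print(n,lo,m.sum(),'x',np.round([q[:,0].min(),q[:,0].max()]),'z',np.round([q[:,2].min(),q[:,2].max()]))
v,u=120,0
p=cv2.imread('pics/side0.png');cv2.imwrite('pics/n.png',cv2.resize(p[160:205,270:335],(780,540),interpolation=cv2.INTER_CUBIC))
for y in (149,162,175,185,137): print(y,np.round((proj('side',W(np.array([0,y,102])/1000))[0]-[270,160])*12))
"
```

```text
side 34 1 x [-6. -6.] z [66. 66.]
side 38 41 x [-29.  25.] z [ 67. 115.]
side 42 41 x [-30.  27.] z [ 66. 117.]
side 46 26 x [-31.  26.] z [ 67. 119.]
side 50 24 x [-31.  25.] z [ 67. 119.]
side 126 18 x [-27.   8.] z [ 81. 116.]
side 130 17 x [-27.   8.] z [ 80. 115.]
side 134 9 x [-23.   8.] z [ 84. 115.]
side 150 2 x [-3. -3.] z [93. 98.]
side 154 16 x [-10.  10.] z [ 83. 103.]
side 158 7 x [-11.   9.] z [ 90. 104.]
side 162 3 x [-8. -0.] z [93. 97.]
side 166 3 x [-2.  2.] z [88. 97.]
side 170 5 x [-6.  5.] z [90. 96.]
side 174 3 x [-1.  4.] z [90. 96.]
side 178 8 x [-30.   4.] z [67. 97.]
side 182 83 x [-31.  31.] z [ 66. 122.]
side 186 19 x [-29.  26.] z [115. 123.]
top 42 9 x [-29. -16.] z [ 79. 116.]
top 46 9 x [-30. -18.] z [ 84. 117.]
top 50 8 x [-30. -18.] z [ 70. 115.]
top 126 6 x [-25. -16.] z [100. 111.]
top 130 5 x [-23. -17.] z [ 94. 111.]
top 134 4 x [-25. -16.] z [ 90. 107.]
top 182 18 x [-31. -11.] z [ 69. 118.]
top 186 6 x [-29. -17.] z [116. 121.]
149 [281. 212.]
162 [236. 204.]
175 [191. 197.]
185 [156. 191.]
137 [323. 219.]
```

View pics/n.png

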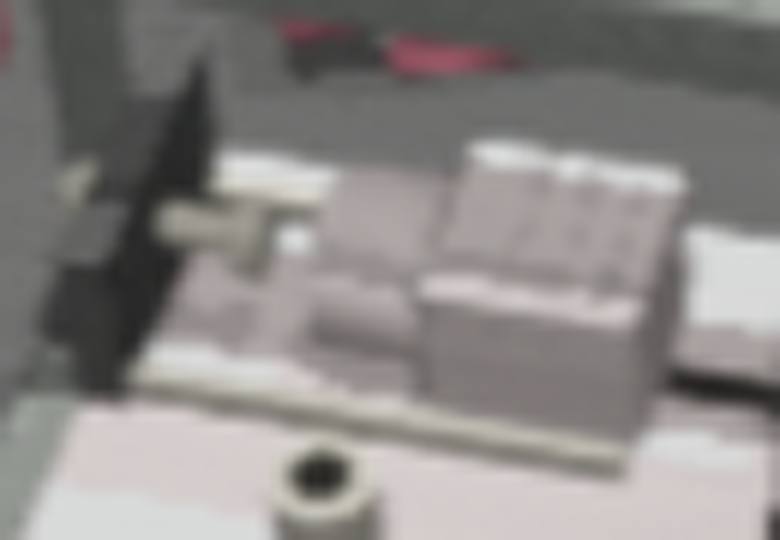

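Request:
move_arm:
  series:
    - [[0,0.5,1,-1.5,0],[0,0.5,2,-1.5,0],[0,0.5,3,-1.5,0],[0,0.5,4,-1.5,0],[0,0.5,5,-1.5,0],[0,0.5,6,-1.5,0],[0,0.5,7,-1.5,0],[0,0.5,8,-1.5,0],[0,0.5,9,-1.5,0],[0,0.5,10,-1.5,0]]

```text
time_s: 28.72
eef_pos: [0.59, -0.0221, 0.1198]
eef_rot: [0.251, -0.049, 0.967, 0.008]
wrist_force: [1.4, -10.3, -3.8]
opening: 0.234
grasp_force: 64.9
```

```bash
python3 -c "
from st import *
st('b')"
```

```text
b tcp fix [-49.3 -30.6 119.8] F fix [  0.2 -10.4  -3.8] open 0.234 grip 64.9
```

The crop shows the screw head with its tip at about (275,235), which is fixture y ≈ 153–154. The gearcase boss ends near y 137 and its rear face is at about 42. I expect stop contact at TCP y ≈ -6.5 and mid stroke at about +0.5, so I slide on slowly, watching Fy.

Request:
move_arm:
  series:
    - [[0,0,2,0,0],[0,0,4,0,0],[0,0,6,0,0],[0,0,8,0,0],[0,0,10,0,0],[0,0,12,0,0],[0,0,13,0,0],[0,0,14,0,0],[0,0,15,0,0],[0,0,16,0,0]]

```text
time_s: 29.55
eef_pos: [0.5883, -0.0065, 0.1197]
eef_rot: [0.251, -0.049, 0.967, 0.007]
wrist_force: [-1.8, -13.0, -1.2]
opening: 0.231
grasp_force: 65.4
```

```bash
python3 -c "
from st import *
st('c')"
```

```text
c tcp fix [-49.3 -14.9 119.7] F fix [ -3.2 -12.7  -1.2] open 0.231 grip 65.4
```

Request:
move_arm:
  series:
    - [[0,0,0.5,0,0],[0,0,1,0,0],[0,0,1.5,0,0],[0,0,2,0,0],[0,0,2.5,0,0],[0,0,3,0,0],[0,0,3.5,0,0],[0,0,4,0,0],[0,0,4.5,0,0],[0,0,5,0,0]]

```text
time_s: 30.38
eef_pos: [0.5878, -0.0015, 0.1198]
eef_rot: [0.251, -0.049, 0.967, 0.007]
wrist_force: [-3.2, -13.6, -0.3]
opening: 0.234
grasp_force: 65.4
```

```bash
python3 -c "
from st import *
st('d')"
```

```text
d tcp fix [-49.3  -9.9 119.8] F fix [ -4.7 -13.2  -0.3] open 0.234 grip 65.4
```

Request:
move_arm:
  series:
    - [[0,0,0.4,0,0],[0,0,0.8,0,0],[0,0,1.2,0,0],[0,0,1.6,0,0],[0,0,2,0,0],[0,0,2.4,0,0],[0,0,2.8,0,0],[0,0,3.2,0,0],[0,0,3.6,0,0],[0,0,4,0,0]]

```text
time_s: 31.22
eef_pos: [0.5874, 0.0025, 0.1198]
eef_rot: [0.251, -0.049, 0.967, 0.007]
wrist_force: [-2.8, -13.6, 0.3]
opening: 0.236
grasp_force: 65.5
```

Request:
move_arm:
  series:
    - [[0,0,0.3,0,0],[0,0,0.6,0,0],[0,0,0.9,0,0],[0,0,1.2,0,0],[0,0,1.5,0,0],[0,0,1.8,0,0],[0,0,2.1,0,0],[0,0,2.4,0,0],[0,0,2.7,0,0],[0,0,3,0,0]]

```text
time_s: 32.05
eef_pos: [0.5871, 0.0053, 0.1198]
eef_rot: [0.251, -0.049, 0.967, 0.007]
wrist_force: [-3.3, -15.8, 0.5]
opening: 0.234
grasp_force: 65.7
```

Request:
move_arm:
  series:
    - [[0,0,0.3,0,0],[0,0,0.6,0,0],[0,0,0.9,0,0],[0,0,1.2,0,0],[0,0,1.5,0,0],[0,0,1.8,0,0],[0,0,2.1,0,0],[0,0,2.4,0,0],[0,0,2.7,0,0],[0,0,3,0,0]]

```text
time_s: 32.88
eef_pos: [0.5868, 0.008, 0.1198]
eef_rot: [0.251, -0.049, 0.967, 0.007]
wrist_force: [-4.8, -16.7, 0.8]
opening: 0.24
grasp_force: 65.7
```

```bash
python3 -c "
from st import *
st('e')"
```

```text
e tcp fix [-49.2  -0.4 119.8] F fix [ -6.6 -16.1   0.8] open 0.24 grip 65.7
```

Fy rises as expected: the spring is now at about 5.5 N, or 5–6 mm of push-back. A last 1.3 mm.

Request:
move_arm:
  series:
    - [[0,0,0.2,0,0],[0,0,0.4,0,0],[0,0,0.6,0,0],[0,0,0.8,0,0],[0,0,1,0,0],[0,0,1.2,0,0],[0,0,1.3,0,0],[0,0,1.4,0,0],[0,0,1.5,0,0],[0,0,1.6,0,0]]

```text
time_s: 33.72
eef_pos: [0.5866, 0.0094, 0.1198]
eef_rot: [0.251, -0.049, 0.967, 0.007]
wrist_force: [-4.2, -16.9, 1.1]
opening: 0.239
grasp_force: 65.8
```

```bash
python3 -c "
from st import *
st('f')"
```

```text
f tcp fix [-49.2   1.  119.8] F fix [ -6.  -16.4   1.1] open 0.239 grip 65.8
```

Request:
move_arm:
  series:
    - [[0.6,0,0,0,0],[0.6,0,0,0,0],[0.6,0,0,0,0],[0.6,0,0,0,0],[0.6,0,0,-15,0],[0.6,0,0,-40,0],[0.6,0,0,-75,0],[0.6,0,0,-110,0],[0.6,0,0,-145,0],[0.6,0,0,-180,0]]

```text
time_s: 34.55
eef_pos: [0.4979, 0.0059, 0.2776]
eef_rot: [0.249, -0.05, 0.967, 0.01]
wrist_force: [0.4, -0.6, 0.3]
opening: 0.604
grasp_force: 0.0
```

Request:
move_arm:
  series:
    - [[0.6,30,-20,-30,0],[0.6,60,-40,-60,0],[0.6,80,-70,-80,0],[0.6,80,-110,-80,0],[0.6,80,-150,-80,0],[0.6,80,-190,-80,0],[0.6,80,-230,-80,0],[0.6,80,-270,-80,0],[0.6,80,-310,-80,0],[0.6,80,-330,-80,0]]

```text
time_s: 35.38
eef_pos: [0.4241, -0.3381, 0.3091]
eef_rot: [0.249, -0.049, 0.967, 0.009]
wrist_force: [-0.5, 0.3, 0.3]
opening: 0.603
grasp_force: 0.0
```

```bash
python3 -c "
from st import *
st('z')
for n in ('side','top'):
    p,d=camera(n);Q=L(pts(n,d,np.ones(d.shape,bool)))*1000
    if n=='side':cv2.imwrite('pics/z.png',cv2.resize(p[160:230,260:400],(800,400),interpolation=cv2.INTER_CUBIC))
    g=Q[(Q[:,2]>130)&(Q[:,2]<160)&(abs(Q[:,0]+60)<25)&(abs(Q[:,1])<60)];print(n,'paddle',len(g),np.round(np.percentile(g[:,1],[2,50,98]),1))
    j=Q[(abs(Q[:,2]-105)<3)&(abs(Q[:,0])<28)&(Q[:,1]>-40)&(Q[:,1]<57)];print('jawtop',len(j),np.round(np.percentile(j[:,1],[1,99]),1))
    for lo in range(-30,190,4):
        q=Q[(Q[:,1]>lo)&(Q[:,1]<=lo+4)&(abs(Q[:,0])<31)&(Q[:,2]<150)&(Q[:,2]>66)]
        if len(q) and (36<lo<70 or lo>145) :print(n,lo,len(q),'z',np.round([q[:,2].min(),q[:,2].max()]))
    for t in ('handle','battery','socket'):
        for r in outline_of(t,n)[:1]:
            P=pts(n,d,r['region']);print(n,t,round(r['conf'],2),np.round(np.percentile(P,[2,50,98],axis=0),3).tolist())
"
```

```text
z tcp fix [-248.3 -326.9  309.1] F fix [-0.4  0.3  0.3] open 0.603 grip 0.0Traceback (most recent call last):
  File "<string>", line 7, in <module>
    g=Q[(Q[:,2]>130)&(Q[:,2]<160)&(abs(Q[:,0]+60)<25)&(abs(Q[:,1])<60)];print(n,'paddle',len(g),np.round(np.percentile(g[:,1],[2,50,98]),1))
                                                                                                         ~~~~~~~~~~~~~^^^^^^^^^^^^^^^^^^
    return _quantile_unchecked(
        a, q, axis, out, overwrite_input, method, keepdims, weights)
    return _ureduce(a,
                    func=_quantile_ureduce_func,
    ...<5 lines>...
                    overwrite_input=overwrite_input,
                    method=method)
    r = func(a, **kwargs)
    result = _quantile(arr,
                       quantiles=q,
    ...<2 lines>...
                       out=out,
                       weights=wgt)
    slices_having_nans = np.isnan(arr[-1, ...])
                                  ~~~^^^^^^^^^
IndexError: index -1 is out of bounds for axis 0 with size 0
```

View pics/z.png

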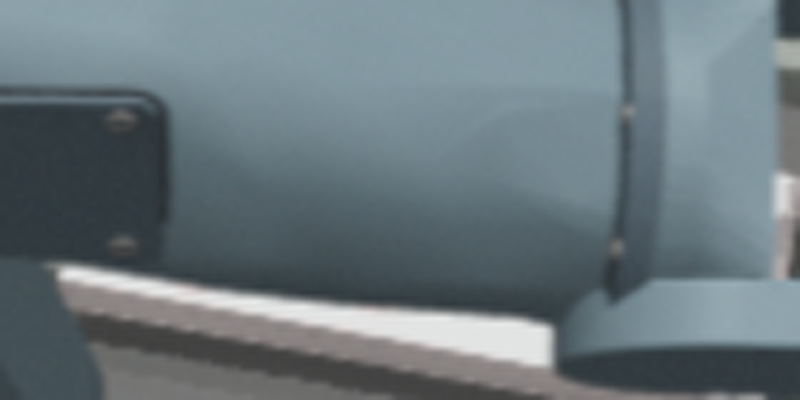

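The arm hides the fixture in this view, so I move it away to the left, as at the start.

Request:
move_arm:
  series:
    - [[0.6,0,40,0,0],[0.6,0,80,0,0],[0.6,0,120,0,0],[0.6,0,160,0,0],[0.6,0,200,0,0],[0.6,0,240,0,0],[0.6,0,280,0,0],[0.6,0,320,0,0],[0.6,0,360,0,0],[0.6,0,400,0,0]]

```text
time_s: 36.27
eef_pos: [0.3842, 0.0572, 0.3077]
eef_rot: [0.251, -0.05, 0.967, 0.01]
wrist_force: [0.2, 0.1, -0.1]
opening: 0.598
grasp_force: 0.0
```

Request:
move_arm:
  series:
    - [[0.6,0,40,0,0],[0.6,0,80,0,0],[0.6,0,120,0,0],[0.6,0,160,0,0],[0.6,0,200,0,0],[0.6,0,240,0,0],[0.6,0,280,0,0],[0.6,0,320,0,0],[0.6,0,360,0,0],[0.6,0,400,0,0]]

```text
time_s: 37.1
eef_pos: [0.345, 0.4332, 0.3047]
eef_rot: [0.249, -0.051, 0.967, 0.01]
wrist_force: [0.9, -0.3, 0.2]
opening: 0.598
grasp_force: 0.0
```

```bash
cat > v.py <<'E'
from st import *
st('z')
for n in ('side','top'):
    p,d=camera(n);Q=L(pts(n,d,np.ones(d.shape,bool)))*1000
    if n=='side':cv2.imwrite('pics/y.png',cv2.resize(p[155:225,270:400],(780,420),interpolation=cv2.INTER_CUBIC))
    pc=lambda a:np.round(np.percentile(a,[2,50,98]),1) if len(a) else None
    g=Q[(Q[:,2]>130)&(Q[:,2]<160)&(abs(Q[:,0]+60)<25)&(abs(Q[:,1])<60)];print(n,'paddle',len(g),pc(g[:,1]))
    j=Q[(abs(Q[:,2]-105)<3)&(abs(Q[:,0])<28)&(Q[:,1]>-40)&(Q[:,1]<57)];print('jawtop',len(j),pc(j[:,1]))
    for lo in range(-30,190,4):
        q=Q[(Q[:,1]>lo)&(Q[:,1]<=lo+4)&(abs(Q[:,0])<31)&(Q[:,2]<150)&(Q[:,2]>66)]
        if len(q) and (36<lo<70 or lo>145) :print(n,lo,len(q),'z',np.round([q[:,2].min(),q[:,2].max()]))
    for t in ('handle','battery','socket'):
        for r in outline_of(t,n)[:1]:
            P=pts(n,d,r['region']);print(n,t,round(r['conf'],2),np.round(np.percentile(P,[2,50,98],axis=0),3).tolist())
E
python3 v.py
```

```text
z tcp fix [-243.8  448.4  304.7] F fix [ 0.8 -0.4  0.2] open 0.598 grip 0.0
side paddle 85 [-12.2  -2.8  11.2]
jawtop 169 [-13.9  20.2  54.9]
side 38 28 z [ 70. 111.]
side 42 11 z [ 69. 105.]
side 46 5 z [85. 88.]
side 50 27 z [ 69. 106.]
side 54 22 z [ 66. 107.]
side 58 40 z [ 67. 118.]
side 62 30 z [ 67. 118.]
side 66 30 z [ 67. 121.]
side 146 17 z [ 82. 119.]
side 150 16 z [ 82. 114.]
side 154 2 z [100. 114.]
side 158 7 z [ 91. 101.]
side 162 3 z [91. 94.]
side 166 3 z [92. 94.]
side 170 3 z [90. 96.]
side 174 6 z [89. 97.]
side 178 5 z [ 89. 106.]
side 182 87 z [ 66. 124.]
side 186 17 z [ 75. 124.]
side handle 0.73 [[0.46, -0.436, 0.009], [0.532, -0.419, 0.031], [0.602, -0.397, 0.042]]
side battery 0.61 [[0.245, 0.332, 0.009], [0.289, 0.351, 0.05], [0.353, 0.397, 0.069]]
side socket 0.67 [[0.571, 0.18, 0.061], [0.612, 0.198, 0.102], [0.66, 0.223, 0.122]]
top paddle 105 [-10.9   0.6  11.3]
jawtop 60 [-13.3  23.8  43.8]
top 38 9 z [ 72. 108.]
top 42 7 z [ 82. 106.]
top 46 4 z [87. 91.]
top 50 2 z [87. 88.]
top 54 5 z [ 83. 107.]
top 58 9 z [ 68. 116.]
top 62 8 z [ 76. 119.]
top 66 10 z [ 83. 119.]
top 146 6 z [ 95. 113.]
top 150 4 z [ 96. 105.]
top 154 2 z [ 97. 101.]
top 182 17 z [ 68. 118.]
top 186 6 z [117. 122.]
top handle 0.84 [[0.464, -0.434, 0.01], [0.539, -0.415, 0.032], [0.605, -0.396, 0.043]]
top battery 0.85 [[0.249, 0.334, 0.013], [0.304, 0.362, 0.051], [0.36, 0.405, 0.068]]
top socket 0.67 [[0.527, 0.104, 0.069], [0.538, 0.115, 0.095], [0.552, 0.13, 0.099]]
```

View pics/y.png

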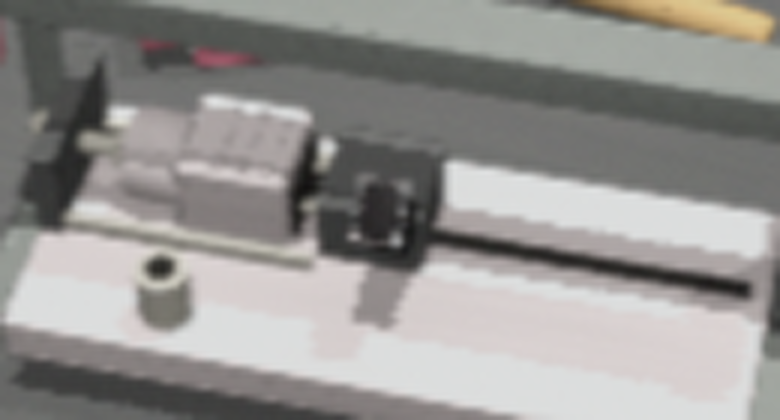

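The picture shows the gearcase (250,170) with its boss on the stop screw (100,140). The pad sits against the gearcase's rear face (310,180), the jaw is at (380,200) and the socket at (162,290) is unmoved. The jaw centre is at about 15.7 mm and the gearcase rear at about 58.5 mm, so push-back is about 7 mm of 14, and the force gives about 6 mm. The handle is in the tray and the battery has not moved, so I hand in.

```bash
python3 -c "
from bench import order
print(order.hand_in())"
```

```text
the job is handed in; nothing more can be done
None
```

The job is handed in at about 37 s: the handle lies in the tray, and the gearcase is clamped against the stop screw with the pad pushed back about 6–7 mm of its 14 mm stroke; the battery and socket were not moved.

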